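# Clamp the tube rack on the shaker

### The job

Get the low tube rack ready for shaking: swing the shaker's sprung clamp arm back until its catch holds it by itself, without forcing it against its stop, and set the rack down level on the shaker's raised seat while the arm stays caught. Then press the catch's thumb pad so that the arm snaps in and pins the rack against the two side stops. Leave the rest of the bench as it is.

Things in the scene. Friction and masses are not known exactly. Their poses are not given: they have to be found in the camera images.
- shaker: Bench shaker, standing still: white housing 200 x 200 mm, aluminium deck 210 x 210 mm with its top 85 mm above the bench. Origin: centre of its underside; x, y along the deck's edges, z up. Fixed to the bench, but elsewhere and turned up to 0.3 rad each time.
- seat (a point): Centre of the top of the shaker's raised rubber seat, 97 mm above the bench, axes as the shaker's. Seat 138 (x) by 62 mm (y). End lips 6 mm high, inner faces at x = +-65 mm. Two side stops, 14 mm wide, at x = +-42 mm: faces at y = -30 mm, rising 34 mm above the seat, open between them. The +y side is open for the clamp arm. A clamped rack's centre lies at y = -2 mm.
- pivot (a point): Where the clamp arm's upright pivot axis meets the deck top (85 mm above the bench); at (-95, 64, -12) mm from the seat point, shaker axes. The catch block is bolted at any place along a curved slot 60 mm from this axis; its place is not measured. It holds the arm at some swing between about 1.17 and 1.62.
- swing (a joint): Angle of the sprung clamp arm about the pivot, rad, growing anticlockwise from above (from over the seat towards the shaker's +y side). 0: at rest across the empty seat, the bar pointing 0.698 rad clockwise of the shaker's +x. About 0.44: pressing on a clamped rack. Pushing it back at the post takes about 3 N at first and 6 to 9 N when far back; more than about 30 N is forcing it.
- clamp_arm: The clamp arm: 12 mm round bar, centre line 34 mm above the deck. Origin on the pivot axis at deck height, x along the bar. Swung far enough, it passes under the catch's nose, which drops behind it; 4 mm further on at the block (about 7 mm at the post) it meets a rubber buffer, felt as a sharp rise in force (about 6 N per mm at the post). Let go, it springs back that much and rests on the catch.
- post_top (a point): Centre of the top of the arm's black push post, 165 mm above the bench, 112 mm from the pivot axis. The post is upright, 14 mm across, 47 to 80 mm above the deck; below it is the rubber clamping pad, 18 mm across, 21 to 47 mm above the deck.
- trigger (a joint): Angle of the catch's rocker, rad: 0 at rest, sprung; grows as its thumb pad is pressed down (or as the bar passes under its nose), limit 0.42. With the arm caught, the pad (dark steel, 26 x 26 mm, top 38 mm above the deck) is centred 60 mm out from the pivot along the bar and 54 mm anticlockwise of the bar's centre line. It lets go after 6 to 9 mm (12 mm at most), at 5 to 10 N.
- tube_rack: The low tube rack to be clamped: solid-sided blue plastic block 120 mm (x) by 56 mm (y) by 48 mm high, with pale tube caps standing 5 mm above its top; 170 to 340 g. Origin: centre of its underside. Either way round on the seat will do.
- tip_box: Bystander: closed pipette-tip box, 122 x 82 mm, 64 mm high, with a red lid; origin at the centre of its underside. The rack and this box stand in either of two places.
- tall_rack: Bystander: open blue rack with tall capped tubes, 60 x 110 mm, 119 mm high; origin at the centre of its underside.
- reagent_bottle: Bystander: amber bottle, 68 mm across, 145 mm high; origin under its centre.
- beaker: Bystander: glass beaker, 70 mm across, 85 mm high; origin under its centre.
- wash_bottle: Bystander: white wash bottle, 66 mm across, 175 mm high; origin under its centre.
- pipette: Bystander: pipette lying on the bench to the right of the shaker, 240 mm long, 34 mm high; origin under its middle.
- marker: Bystander: marker pen lying on the bench, 130 mm long; origin under its middle.
- timer: Bystander: square white timer, 66 x 66 mm, 18 mm high; origin under its centre.

How it is judged (in metres and radians):
On the way, in this order (a step that is already met when the one before it is completed fails the run):
1. the clamp arm is swung back and held by its catch alone, the robot off it (value of joint swing above 1.08 rad and value of joint trigger below 0.06 rad and contact force between each of the fingers, the arm and clamp_arm below 0.2 N), for 0.3 s.
2. the rack stands level on the raised seat, let go, while the arm stays caught (x of tube_rack in the frame of seat between -0.009 and 0.009 m and y of tube_rack in the frame of seat between -0.006 and 0.014 m and z of tube_rack in the frame of seat between -0.003 and 0.004 m and angle between tube_rack's own z axis and vertical below 0.06 rad and angle between the x axis of tube_rack and the x axis of seat, either way round below 0.12 rad and value of joint swing above 1.08 rad and contact force between the fingers and tube_rack below 0.2 N), for 0.3 s.
3. the thumb pad of the catch is pressed with the rack on the seat (x of tube_rack in the frame of seat between -0.009 and 0.009 m and y of tube_rack in the frame of seat between -0.006 and 0.014 m and z of tube_rack in the frame of seat between -0.003 and 0.004 m and angle between tube_rack's own z axis and vertical below 0.06 rad and angle between the x axis of tube_rack and the x axis of seat, either way round below 0.12 rad and value of joint trigger above 0.15 rad).
At the end, for the whole second after the job is handed in: The rack rests level on the seat, within 9 mm along it and lined up within 0.12 rad, against the side stops (4 mm), the clamp arm pressing on it with more than 1 N (swing 0.36 to 0.58), the catch's rocker back up and everything still (x of tube_rack in the frame of seat between -0.009 and 0.009 m and y of tube_rack in the frame of seat between -0.006 and 0.002 m and z of tube_rack in the frame of seat between -0.003 and 0.004 m and angle between tube_rack's own z axis and vertical below 0.06 rad and angle between the x axis of tube_rack and the x axis of seat, either way round below 0.12 rad and value of joint swing between 0.36 and 0.58 rad and contact force between clamp_arm and tube_rack above 1 N and value of joint trigger below 0.06 rad and linear speed of tube_rack below 0.01 m/s and velocity of joint swing between -0.05 and 0.05 rad/s); the robot touches nothing.
It fails at once if the clamp arm is pushed with more than 35 N (contact force between any of the fingers, the arm and clamp_arm above 35 N).
It fails at once if the tip box or another bystander is moved more than 30 mm (distance of any of tip_box, tall_rack, reagent_bottle, beaker, wash_bottle, pipette, marker, timer from where it was at the start of the episode above 0.03 m).
It also fails if it takes over 72 s, if anything falls off the work surface, if the arm or the gripper's body presses on something with over 40 N, if the wrist force passes 120 N, or if a joint passes its speed limit or range.

### The arm

A 6-joint arm with a two-finger parallel gripper is mounted at the origin on the work surface. World frame = base frame: x ahead of the robot, y to its left, z up, the work surface at z = 0. Lengths are in m, angles in degrees, forces in N, time in s.
With the tool pointing down it reaches from about 0.4 to 0.825 m from the base axis. Payload 7 kg.
Tool frame: the origin (TCP) lies at the centre of the arm's flange, where the gripper is bolted on; the fingertips stand 178 mm ahead of it and the grasp point (between the pads) lies 159 mm ahead of it (tip_reach is the distance from the TCP to the fingertips, in m); z points along the fingers, y is the line along which they close (so a half turn about z gives the same grasp; the last joint's range is limited). The gripper opens to 88 mm and grips with 3 to 60 N. Pads are 19 mm wide; open, the fingers measure 130 mm over their backs; the gripper's body (78 mm by 193 mm) begins 47 mm behind the grasp point.
Start: joints at [-59.41, 20.546, 0.682, 0, -70.136, -16.507], TCP at [0.164, -0.655, 0.405] pointing down, gripper open.
Joint ranges: [-176.03, 176.03], [-82.01, 121.73], [-58.28, 71.71], [-173.87, 95.51], [-174.79, -0.11], [-173.66, 173.66]. Speed limits (degrees/s): [136.94, 136.94, 172.46, 180, 180, 180].

### API

Orientations are given as [roll, pitch, yaw] about the fixed x, y, z axes, in that order (R = Rz(yaw) Ry(pitch) Rx(roll)).
In Python, from plant import * gives the robot as it stands.
- The arm moves only by the shell command python3 -m handwheel 'ROWS'. ROWS is JSON, a list of rows, each a list of 7 numbers: the opening, from -1 (shut) to 1 (fully open), then the shift along the tool's x, y, z as a fraction of full scale, then the turn, a rotation vector about the tool's x, y, z as a fraction of full scale. A call has 1 to 5 rows; each row shifts and turns the commanded pose from where the row before left it, along the tool's axes as they then stand; what a row does not reach is not made up. Full scale, the value 1, is 0.025 m for a shift and 6 degrees for a turn. A row lasts 1/8 s, in which the tool goes at most 62.5 mm and 10.7 degrees, less where a joint would pass 70% of its speed; a pose out of reach is approached as far as the arm can. A call with a number of a shift or a turn outside -1 to 1 is refused whole. A call with a gripper value outside its range is refused whole. The fingers move at their own pace and stop on an object; the grip force is fixed at half the most. Time passes only in rows, so rows that do not move let the fingers close. It gives the time, the measured TCP pose, the force, the opening and the grip force at its end, in the units of the state.
- get_obs(): the state, without advancing time (a new reading comes with each control period).
- snapshot(name): name is "scene" or "top"; returns a dict with "color" (480x640x3 uint8, red, green, blue), "fx", "fy", "cx", "cy" (pixels), "R" (3x3) and "t" (3): a world point X has camera coordinates R X + t. Camera axes: x right, y down, z forward; pixel columns grow to the right and rows downward; lengths in m; the calibration is good to about 2 mm. A picture is of the moment at which its call begins. There is no depth.
- close_job(): hands the job in; it is judged then, once.
The state is a dict: "clock": time; "joint_pos": joint angles; "qvel": joint speeds; "tau": joint torques, N m; "tool_pos": TCP position; "orientation": TCP orientation; "force": force on the tool from outside, world axes, zero at the start; "moment": the same for the moment, N m; "opening": finger opening in m; "gripper_force": force on a finger pad.
Only numpy, scipy, OpenCV 4.12 (cv2) and the standard library are available. Lean on these libraries where they do the work, as an engineer would, in place of code of your own. Each camera call takes 0.05 s, during which the arm holds its last target. There are 200 camera calls.

## Working session

There is one attempt and no reset: what is moved stays moved. The work goes in short steps, Python scripts to look and compute and a shell command to move; the robot and the scene stay as the last step left them, time stands still between calls to the robot, and variables do not carry over. Pictures are saved under pics/ and viewed, at most 13 in all, crops included, and the job is handed in when it is done.

```bash
mkdir -p pics; ls; python3 - <<'E'
from plant import *
import cv2,numpy as np
print(get_obs())
for n in("scene","top"):
    s=snapshot(n); cv2.imwrite(f"pics/{n}0.png",s["color"][:,:,::-1])
    print(n,{k:(np.round(v,4).tolist() if k!="color" else 0) for k,v in s.items()})
E
```

```text
pics
{'clock': 0.0, 'joint_pos': array([-5.94088621e+01,  2.05906108e+01,  6.32894152e-01, -2.14020494e-02,
       -7.01361693e+01, -1.65071163e+01]), 'qvel': array([ 0.06385717, -0.11190239,  0.17546578,  0.01411139,  0.01454306,
        0.08822836]), 'tau': array([-8.65404490e-04, -5.82717061e+01,  2.93041921e+01,  6.99676797e+00,
        6.67884975e-03, -1.17167656e-04]), 'tool_pos': array([ 0.16420954, -0.65450836,  0.40372104]), 'orientation': array([ 1.79904267e+02, -7.38893695e-03, -1.65923261e+02]), 'force': array([ 0.33364753, -0.15570495, -0.4286149 ]), 'moment': array([ 0.02490981, -0.00356096,  0.0031423 ]), 'gripper_force': 0.0, 'opening': 0.08778560589126312}
scene {'color': 0, 'fx': 434.4815, 'fy': 434.4815, 'cx': 324.5105, 'cy': 237.7762, 'R': [[-0.5224, 0.8527, 0.0001], [0.6318, 0.3872, -0.6716], [-0.5727, -0.3508, -0.741]], 't': [0.2868, -0.2764, 1.4793]}
top {'color': 0, 'fx': 494.3053, 'fy': 494.3053, 'cx': 315.1219, 'cy': 241.6203, 'R': [[-0.0399, -0.9992, -0.0028], [-0.977, 0.0396, -0.2095], [0.2094, -0.0056, -0.9778]], 't': [0.0326, 0.5943, 1.1885]}
```

View pics/top0.png

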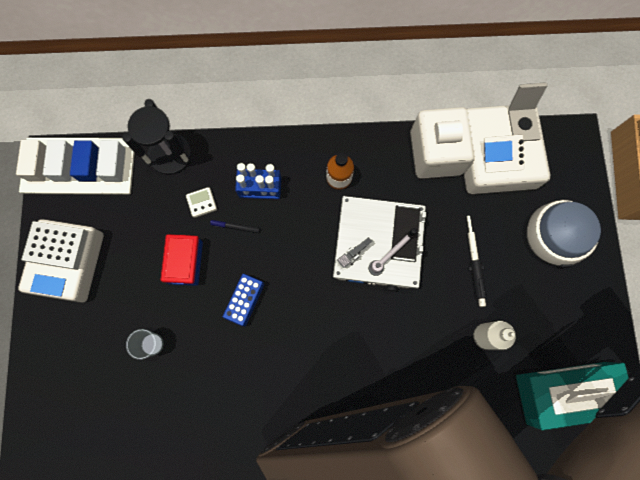

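View pics/scene0.png

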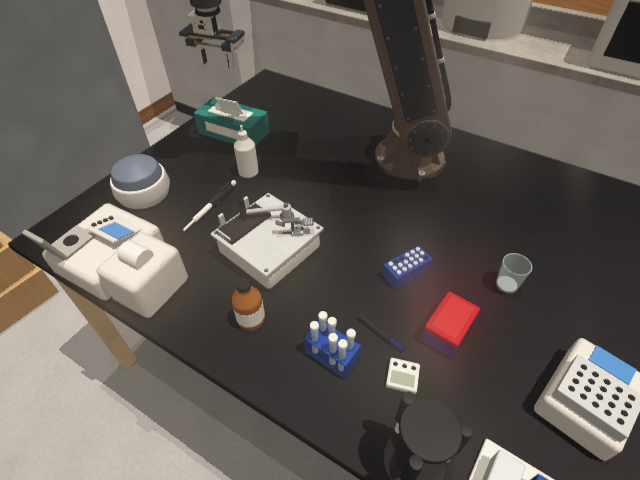

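The top view shows the shaker at about (380,242) with its black seat at (407,233). The pivot is near (377,267) and the catch near (355,252). The rack is at (243,300), the red tip box at (181,259) and the pipette at (475,262). The scene view agrees.

```bash
cat > h.py <<'E'
from plant import *
import cv2,numpy as np
from scipy.spatial.transform import Rotation as Ro
np.set_printoptions(precision=4,suppress=True)
def ray(s,uv,z):
    "pixel(s) -> world points on plane at height z"
    uv=np.atleast_2d(uv).astype(float); R,t=np.array(s["R"]),np.array(s["t"])
    d=np.c_[(uv[:,0]-s["cx"])/s["fx"],(uv[:,1]-s["cy"])/s["fy"],np.ones(len(uv))]@R
    c=-R.T@t
    return c+d*((z-c[2])/d[:,2])[:,None]
def proj(s,X):
    p=np.atleast_2d(X)@np.array(s["R"]).T+np.array(s["t"]); return np.c_[s["fx"]*p[:,0]/p[:,2]+s["cx"],s["fy"]*p[:,1]/p[:,2]+s["cy"]]
def big(m,box):
    k=np.zeros_like(m); x0,y0,x1,y1=box; k[y0:y1,x0:x1]=m[y0:y1,x0:x1]
    cs,_=cv2.findContours(k,cv2.RETR_EXTERNAL,cv2.CHAIN_APPROX_NONE)
    return max(cs,key=cv2.contourArea)
E
python3 - <<'E'
from h import *
s=snapshot("top"); c=s["color"]; hsv=cv2.cvtColor(c,cv2.COLOR_RGB2HSV)
m=((hsv[...,1]<60)&(hsv[...,2]>130)).astype(np.uint8)*255
k=big(m,(325,185,435,295))
P=ray(s,k[:,0],0.085)[:,:2]*1000
r=cv2.minAreaRect(P.astype(np.float32)); print("deck",r,cv2.boxPoints(r).tolist())
# rack: blue mask + white caps
b=((hsv[...,0]>105)&(hsv[...,0]<130)&(hsv[...,1]>120)&(hsv[...,2]>60)).astype(np.uint8)*255
w=((hsv[...,1]<70)&(hsv[...,2]>140)).astype(np.uint8)*255
k=big(cv2.morphologyEx(b|w,cv2.MORPH_CLOSE,np.ones((3,3))),(215,265,275,335))
for z in(0.048,):
    P=ray(s,k[:,0],z)[:,:2]*1000; r=cv2.minAreaRect(P.astype(np.float32)); print("rack",r)
ww=w.copy(); ww[:265]=0; ww[335:]=0; ww[:,:215]=0; ww[:,275:]=0
n,l,st,ce=cv2.connectedComponentsWithStats(ww)
Q=ray(s,ce[1:],0.053)[:,:2]*1000; print("caps",n-1,Q.mean(0),cv2.minAreaRect(Q.astype(np.float32)))
cv2.imwrite("pics/c1.png",np.hstack([cv2.resize(c[185:300,325:440],(400,400),interpolation=cv2.INTER_CUBIC),cv2.resize(c[260:340,200:280],(400,400),interpolation=cv2.INTER_CUBIC)])[:,:,::-1])
E
```

```text
deck ((585.0846557617188, -152.04139709472656), (212.3136749267578, 212.37001037597656), 80.57144927978516) [[462.94378662109375, -239.36915588378906], [672.44482421875, -274.15911865234375], [707.2255249023438, -64.71363830566406], [497.7244873046875, -29.923675537109375]]
rack ((458.5766906738281, 195.97235107421875), (59.927093505859375, 121.44024658203125), 64.4816665649414)
caps 9 [450.2796 198.9442] ((457.58526611328125, 193.48165893554688), (24.40130615234375, 90.20672607421875), 64.7440185546875)
```

View pics/c1.png

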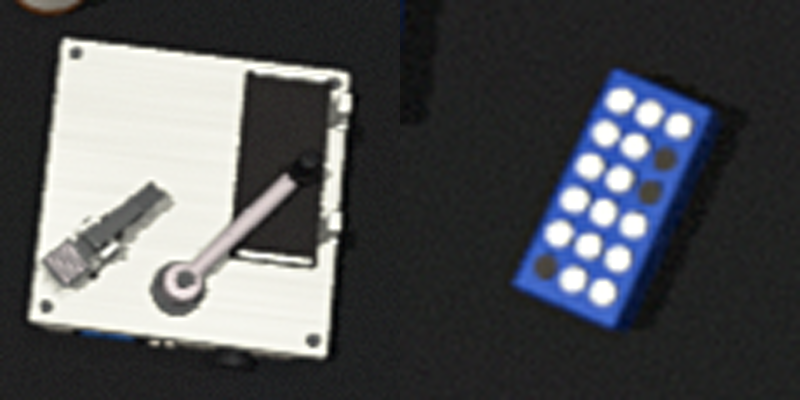

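The enlarged crop shows the seat at crop x 232–330, y 75–258. The hub is at (183,283), the post top at (308,163) and the thumb pad at (68,265). The rack is clear of its neighbours.

```bash
python3 - <<'E'
from h import *
s=snapshot("top"); c=s["color"]; hsv=cv2.cvtColor(c,cv2.COLOR_RGB2HSV); s2=snapshot("scene")
m=(hsv[...,2]<75).astype(np.uint8)*255
k=big(m,(388,203,424,266)); P=ray(s,k[:,0],.097)[:,:2]*1000
r=cv2.minAreaRect(P.astype(np.float32)); print("seat",r)
f=lambda u,v:(325+u*.2875-.4,185+v*.2875-.4)
hub=ray(s,f(183,281),.125)[0]; post=ray(s,f(308,162),.165)[0]; pad=ray(s,f(68,265),.123)[0]
yaw=np.radians(-9.4)
C=np.array(r[0])/1000
for y in(-9.4,-8,):
  yaw=np.radians(y)
  A=np.array([[np.cos(yaw),-np.sin(yaw)],[np.sin(yaw),np.cos(yaw)]])
  piv=C+A@[-.095,.064]
  print(y,"piv from seat",piv,"hub",hub[:2],"post",post[:2],"pad",pad[:2])
  for p in(post,pad):
    d=p[:2]-piv; print(" r",np.hypot(*d),"angle rel shaker",np.arctan2(d[1],d[0])-yaw)
# two view overlay check
col=s2["color"].copy()
sh=np.array([.585,-.152]);A3=A
def dot(X,cc):
    for img,ss in((c,s),(col,s2)):
        for q in proj(ss,X): cv2.circle(img,tuple(int(round(a*8)) for a in q),4,cc,-1,shift=3)
yaw=np.radians(-9.4);A=np.array([[np.cos(yaw),-np.sin(yaw)],[np.sin(yaw),np.cos(yaw)]])
dot([[*(sh+A@[.105*i,.105*j]),.085] for i in(1,-1) for j in(1,-1)],(255,0,0))
dot([[*(C+A@[.065*i,.031*j]),.097] for i in(1,-1) for j in(1,-1)],(0,255,0))
dot([[*(C+A@[-.095,.064]),.125],post,pad],(0,255,255))
a=np.radians(64.5-90);B=np.array([[np.cos(a),-np.sin(a)],[np.sin(a),np.cos(a)]])
a2=np.radians(64.5-90)
rc=np.array([.4586,.196])
dot([[*(rc+B@[.06*i,.028*j]),.048] for i in(1,-1) for j in(1,-1)],(255,0,0))
dot([[*(rc+B@[.06*i,.028*j]),.0] for i in(1,-1) for j in(1,-1)],(255,255,0))
z=lambda im,x,y,w:cv2.resize(im[y:y+w,x:x+w],(400,300 if 0 else 400),interpolation=cv2.INTER_CUBIC)
o=np.vstack([np.hstack([cv2.resize(c[185:300,325:440],(300,300)),cv2.resize(c[260:340,200:280],(300,300))]),np.hstack([cv2.resize(col[180:295,210:325],(300,300)),cv2.resize(col[230:300,370:440],(300,300))])])
cv2.imwrite("pics/c2.png",o[:,:,::-1])
E
```

```text
seat ((601.2401123046875, -214.75738525390625), (61.28806686401367, 135.70437622070312), 80.1925048828125)
-9.4 piv from seat [ 0.518  -0.1361] hub [ 0.5181 -0.1361] post [ 0.5889 -0.2199] pad [ 0.5327 -0.0583]
 r 0.10974202800312982 angle rel shaker -0.704470797643039
 r 0.07918505211410844 angle rel shaker 1.548204786498735
-8 piv from seat [ 0.5161 -0.1382] hub [ 0.5181 -0.1361] post [ 0.5889 -0.2199] pad [ 0.5327 -0.0583]
 r 0.10943154816018942 angle rel shaker -0.7035223919571384
 r 0.08157276270193635 angle rel shaker 1.5056007868922623
```

View pics/c2.png

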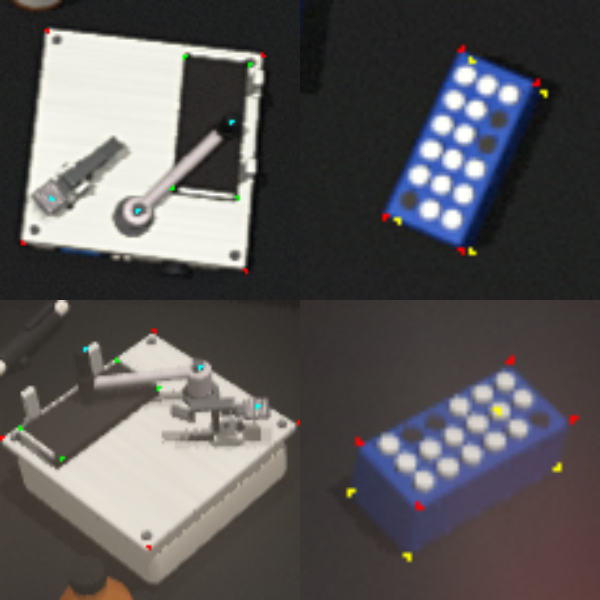

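Everything is consistent: the seat centre is at about (0.601,-0.215) with yaw -9.5°. The pivot is at (0.518,-0.136), and two estimates of it agree within 1 mm. The pad is 79 mm from the pivot (expected 81), so the caught swing should be about 1.51. The rack is at about (0.459,0.197), yaw -25.5°. Now I'll go above the start of the push.

```bash
for i in 1; do
python3 -m handwheel '[[-1,-0.98,0.61,0,0,0,0],[-1,-0.98,0.61,0,0,0,0],[-1,-0.98,0.61,0,0,0,0],[-1,-0.98,0.61,0,0,0,0],[-1,-0.98,0.61,0,0,0,0]]'
python3 -m handwheel '[[-1,-0.98,0.61,0,0,0,0],[-1,-0.98,0.61,0,0,0,0],[-1,-0.98,0.61,0,0,0,0],[-1,-0.98,0.61,0,0,0,0],[-1,-0.98,0.61,0,0,0,0]]'
python3 -m handwheel '[[-1,-0.98,0.61,0,0,0,0],[-1,-0.98,0.61,0,0,0,0],[-1,-0.98,0.61,0,0,0,0],[-1,-0.98,0.61,0,0,0,0],[-1,-0.98,0.61,0,0,0,0]]'
done
```

```text
clock: 0.88
tool_pos: [0.2651, -0.5502, 0.4046]
orientation: [180.0, 0.0, -165.9]
force: [0.8, 0.1, 0.7]
opening: 0.043
gripper_force: 0.0
clock: 1.5
tool_pos: [0.3653, -0.4464, 0.4047]
orientation: [-180.0, 0.0, -165.9]
force: [-0.3, -0.5, -0.3]
opening: 0.0009
gripper_force: 0.0
clock: 2.12
tool_pos: [0.4656, -0.3426, 0.4047]
orientation: [180.0, 0.0, -165.9]
force: [-0.3, 0.1, -0.2]
opening: 0.0005
gripper_force: 0.0
```

```bash
python3 -m handwheel '[[-1,-0.98,0.59,0,0,0,0],[-1,-0.98,0.59,0,0,0,0],[-1,-0.98,0.59,0,0,0,0],[-1,-0.98,0.59,0,0,0,0],[-1,-0.98,0.59,0,0,0,0]]'
python3 -m handwheel '[[-1,0,0,0,0,0,-0.88],[-1,0,0,0,0,0,-0.88],[-1,0,0,0,0,0,-0.88],[-1,0,0,0,0,0,-0.88],[-1,0,0,0,0,0,-0.88]]'
python3 - <<'E'
from h import *
s=snapshot("scene"); c=s["color"]
cv2.imwrite("pics/c3.png",cv2.resize(c[130:290,190:350],(600,600),interpolation=cv2.INTER_CUBIC)[:,:,::-1])
E
```

```text
clock: 2.75
tool_pos: [0.5665, -0.2413, 0.4046]
orientation: [180.0, -0.0, -165.9]
force: [0.9, -0.4, -0.3]
opening: 0.0006
gripper_force: 0.0
clock: 3.38
tool_pos: [0.5658, -0.242, 0.4046]
orientation: [180.0, -0.0, -139.3]
force: [-0.5, -0.7, 0.4]
opening: 0.0006
gripper_force: 0.0
```

View pics/c3.png

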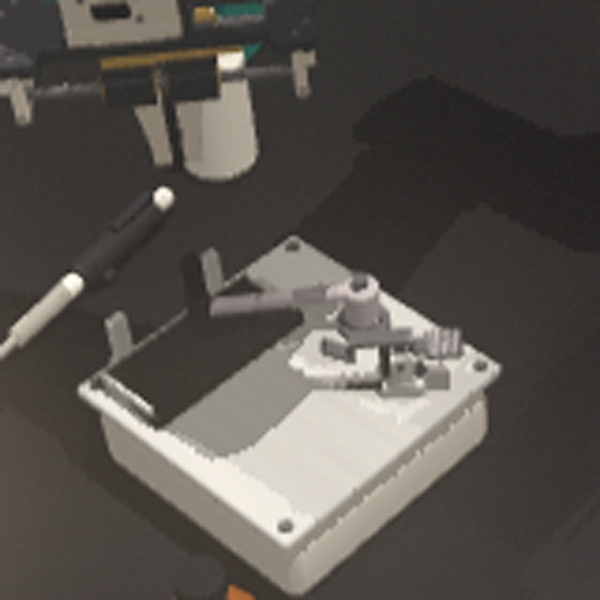

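The closed fingers hang clear behind the post (post at crop (200,275), fingertips at (165,165)). I'll descend, then approach until contact.

```bash
python3 -m handwheel '[[-1,-0.08,0,0.9,0,0,0],[-1,0,0,0.9,0,0,0],[-1,0,0,0.9,0,0,0],[-1,0,0,0.64,0,0,0],[-1,0,0,0,0,0,0]]'
python3 -m handwheel '[[-1,-0.2,0,0,0,0,0],[-1,-0.2,0,0,0,0,0]]'
python3 -m handwheel '[[-1,-0.12,0,0,0,0,0],[-1,0,0,0,0,0,0]]'
```

```text
clock: 4.05
tool_pos: [0.5671, -0.2407, 0.32]
orientation: [179.9, -0.1, -139.6]
force: [-0.4, 0.5, 1.3]
opening: 0.0008
gripper_force: 0.0
clock: 4.3
tool_pos: [0.5756, -0.2341, 0.3222]
orientation: [-179.9, 0.1, -139.5]
force: [0.3, -0.2, 0.3]
opening: 0.0003
gripper_force: 0.0
clock: 4.55
tool_pos: [0.5775, -0.2321, 0.3215]
orientation: [-180.0, 0.0, -139.5]
force: [-0.4, 0.7, 0.1]
opening: 0.0001
gripper_force: 0.0
```

```bash
python3 -m handwheel '[[-1,-0.236,-0.02,0,0,0,-0.5],[-1,-0.236,-0.02,0,0,0,-0.5],[-1,-0.236,-0.02,0,0,0,-0.5],[-1,-0.236,-0.02,0,0,0,-0.5]]'
python3 -m handwheel '[[-1,-0.378,-0.035,0,0,0,-0.8],[-1,-0.378,-0.035,0,0,0,-0.8],[-1,-0.378,-0.035,0,0,0,-0.8],[-1,-0.378,-0.035,0,0,0,-0.8],[-1,-0.378,-0.035,0,0,0,-0.8]]'
python3 -m handwheel '[[-1,-0.378,-0.035,0,0,0,-0.8],[-1,-0.378,-0.035,0,0,0,-0.8],[-1,-0.378,-0.035,0,0,0,-0.8],[-1,0,0,0,0,0,0]]'
python3 - <<'E'
from h import *
o=get_obs(); piv=np.array([.518,-.1361]); d=o["tool_pos"][:2]-piv
y=np.radians(o["orientation"][2]+9.5)
b=y+np.pi/2 # bar angle rel shaker from yaw:  by=yaw+180, bx=by-90
print(d, np.hypot(*d), "tcp angle",np.arctan2(d[1],d[0])+np.radians(9.5),"bar(yaw)",b, "swing",b+.698)
E
```

```text
clock: 5.05
tool_pos: [0.5955, -0.2179, 0.3215]
orientation: [-179.9, -0.1, -127.4]
force: [-0.1, -5.9, -0.6]
opening: 0.0006
gripper_force: 2.5
clock: 5.68
tool_pos: [0.622, -0.1787, 0.3216]
orientation: [-179.9, -0.1, -103.4]
force: [3.8, -7.6, -3.2]
opening: 0.0006
gripper_force: 3.8
clock: 6.18
tool_pos: [0.6292, -0.1505, 0.3217]
orientation: [-179.8, -0.1, -89.0]
force: [4.8, -6.4, -2.7]
opening: 0.0005
gripper_force: 3.3
[ 0.1112 -0.0144] 0.11210964173105735 tcp angle 0.0371664247114572 bar(yaw) 0.18288326611797978 swing 0.8808832661179797
```

Swing is about 0.88 with a push of about 7 N. I'll continue, more slowly towards 1.5.

```bash
python3 -m handwheel '[[-1,-0.378,-0.035,0,0,0,-0.8],[-1,-0.378,-0.035,0,0,0,-0.8],[-1,-0.378,-0.035,0,0,0,-0.8],[-1,-0.378,-0.035,0,0,0,-0.8],[-1,-0.378,-0.035,0,0,0,-0.8]]'
python3 -m handwheel '[[-1,-0.158,-0.015,0,0,0,-0.333],[-1,-0.158,-0.015,0,0,0,-0.333],[-1,0,0,0,0,0,0]]'
python3 -m handwheel '[[-1,-0.158,-0.015,0,0,0,-0.333],[-1,0,0,0,0,0,0]]'
python3 -m handwheel '[[-1,-0.158,-0.015,0,0,0,-0.333],[-1,0,0,0,0,0,0]]'
```

```text
clock: 6.8
tool_pos: [0.6251, -0.1042, 0.3217]
orientation: [-179.9, -0.2, -65.0]
force: [6.4, -7.7, -3.9]
opening: 0.0005
gripper_force: 5.4
clock: 7.18
tool_pos: [0.6222, -0.0963, 0.3217]
orientation: [-179.9, -0.2, -61.1]
force: [5.9, -4.9, -3.3]
opening: 0.0002
gripper_force: 4.0
clock: 7.42
tool_pos: [0.6206, -0.0926, 0.3217]
orientation: [-179.9, -0.2, -59.1]
force: [6.3, -5.5, -4.2]
opening: 0.0005
gripper_force: 3.9
clock: 7.68
tool_pos: [0.6189, -0.089, 0.3217]
orientation: [-179.9, -0.1, -57.1]
force: [6.9, -5.1, -3.0]
opening: 0.0005
gripper_force: 3.7
```

```bash
python3 -m handwheel '[[-1,-0.158,-0.015,0,0,0,-0.333],[-1,0,0,0,0,0,0]]'
python3 -m handwheel '[[-1,-0.079,-0.008,0,0,0,-0.167],[-1,0,0,0,0,0,0]]'
python3 -m handwheel '[[-1,-0.079,-0.008,0,0,0,-0.167],[-1,0,0,0,0,0,0]]'
python3 -m handwheel '[[-1,-0.079,-0.008,0,0,0,-0.167],[-1,0,0,0,0,0,0]]'
```

```text
clock: 7.92
tool_pos: [0.6171, -0.0855, 0.3217]
orientation: [-179.9, -0.2, -55.1]
force: [5.8, -5.1, -4.8]
opening: 0.0005
gripper_force: 4.0
clock: 8.18
tool_pos: [0.6162, -0.0838, 0.3217]
orientation: [-179.9, -0.2, -54.1]
force: [6.9, -5.3, -4.1]
opening: 0.0004
gripper_force: 4.3
clock: 8.43
tool_pos: [0.6153, -0.0821, 0.3217]
orientation: [-179.9, -0.2, -53.1]
force: [7.2, -5.2, -4.2]
opening: 0.0002
gripper_force: 4.3
clock: 8.68
tool_pos: [0.6143, -0.0804, 0.3217]
orientation: [-179.9, -0.2, -52.1]
force: [7.0, -4.8, -3.0]
opening: 0.0004
gripper_force: 4.3
```

```bash
python3 -m handwheel '[[-1,-0.079,-0.008,0,0,0,-0.167],[-1,0,0,0,0,0,0]]'|sed -n 3,4p
python3 -m handwheel '[[-1,-0.04,-0.004,0,0,0,-0.083],[-1,0,0,0,0,0,0]]'|sed -n 3,4p
python3 -m handwheel '[[-1,-0.04,-0.004,0,0,0,-0.083],[-1,0,0,0,0,0,0]]'|sed -n 3,4p
python3 - <<'E'
from h import *
s=snapshot("scene"); c=s["color"]; t=snapshot("top")["color"]
cv2.imwrite("pics/c4.png",np.hstack([cv2.resize(c[150:270,230:350],(400,400),interpolation=cv2.INTER_CUBIC),cv2.resize(t[185:300,325:440],(400,400),interpolation=cv2.INTER_CUBIC)])[:,:,::-1])
E
```

```text
orientation: [-179.9, -0.2, -51.1]
force: [8.2, -7.4, -5.4]
orientation: [-179.8, -0.3, -50.6]
force: [10.9, -10.8, -6.3]
orientation: [-179.8, -0.3, -50.1]
force: [12.6, -11.6, -7.6]
```

View pics/c4.png

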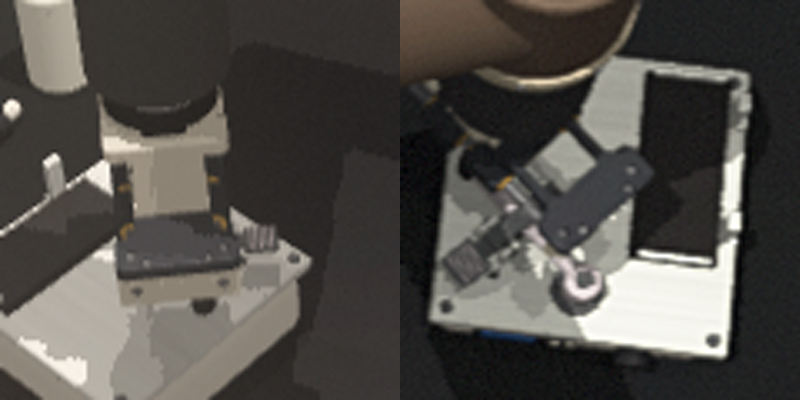

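The force climbed sharply from 9 N to 18 N, so the bar is on the buffer. The picture shows it by the catch, with the hub at (580,285) in the right crop. I'll back off gently and rise.

```bash
python3 -m handwheel '[[-1,0.1,0,0,0,0,0],[-1,0.1,0,0,0,0,0],[-1,0.1,0,0,0,0,0],[-1,0.1,0,0,0,0,0],[-1,0.1,0,0,0,0,0]]'
python3 -m handwheel '[[-1,0.4,0,0,0,0,0],[-1,0.4,0,0,0,0,0],[-1,0,0,-1,0,0,0],[-1,0,0,-1,0,0,0],[-1,0,0,-1,0,0,0]]'
python3 -m handwheel '[[1,0,0,-1,0,0,-0.9],[1,0,0,-1,0,0,-0.9],[1,0,0,-0.5,0,0,-0.9],[1,0,0,0,0,0,-0.9],[1,0,0,0,0,0,-0.5]]'
```

```text
clock: 10.15
tool_pos: [0.6192, -0.0865, 0.3214]
orientation: [-180.0, -0.1, -50.1]
force: [0.4, -0.9, 0.2]
opening: 0.0004
gripper_force: 0.0
clock: 10.78
tool_pos: [0.6318, -0.1019, 0.3968]
orientation: [180.0, 0.0, -50.1]
force: [-0.3, 0.2, -0.8]
opening: 0.0004
gripper_force: 0.0
clock: 11.4
tool_pos: [0.6318, -0.1018, 0.4588]
orientation: [-180.0, 0.0, -25.4]
force: [0.1, -0.3, 0.2]
opening: 0.0447
gripper_force: 0.0
```

```bash
python3 -m handwheel '[[1,-0.95,-0.653,0,0,0,0],[1,-0.95,-0.653,0,0,0,0],[1,-0.95,-0.653,0,0,0,0],[1,-0.95,-0.653,0,0,0,0],[1,-0.95,-0.653,0,0,0,0]]'|sed -n 2p
python3 -m handwheel '[[1,-0.95,-0.653,0,0,0,0],[1,-0.95,-0.653,0,0,0,0],[1,-0.95,-0.653,0,0,0,0],[1,-0.95,-0.653,0,0,0,0],[1,-0.95,-0.653,0,0,0,0]]'|sed -n 2p
python3 -m handwheel '[[1,-0.95,-0.653,0,0,0,0],[1,-0.95,-0.653,0,0,0,0],[1,0,0,1,0,0,0],[1,0,0,1,0,0,0],[1,0,0,1,0,0,0]]'
python3 -m handwheel '[[1,0,0,1,0,0,0],[1,0,0,1,0,0,0],[1,0,0,1,0,0,0],[1,0,0,0,0,0,0]]'
python3 - <<'E'
from h import *
s=snapshot("scene"); c=s["color"]; t=snapshot("top")["color"]
o=get_obs();print(o["tool_pos"],o["orientation"])
R=Ro.from_euler("xyz",o["orientation"],degrees=True).as_matrix()
g=o["tool_pos"]+R@[0,0,.159]; print("tip",g)
cv2.imwrite("pics/c5.png",np.hstack([cv2.resize(c[220:310,360:450],(400,400),interpolation=cv2.INTER_CUBIC),cv2.resize(t[185:300,325:440],(400,400),interpolation=cv2.INTER_CUBIC)])[:,:,::-1])
E
```

```text
tool_pos: [0.5593, 0.0239, 0.4587]
tool_pos: [0.4874, 0.1488, 0.4588]
clock: 13.28
tool_pos: [0.459, 0.1982, 0.3831]
orientation: [-180.0, 0.0, -25.5]
force: [-0.3, -1.0, -0.0]
opening: 0.0873
gripper_force: 0.0
clock: 13.78
tool_pos: [0.4586, 0.1977, 0.3072]
orientation: [179.8, 0.1, -25.5]
force: [0.7, 1.1, 0.1]
opening: 0.0875
gripper_force: 0.0
[0.4593 0.1983 0.3093] [-179.9971   -0.0213  -25.5161]
tip [0.4594 0.1983 0.1503]
```

View pics/c5.png

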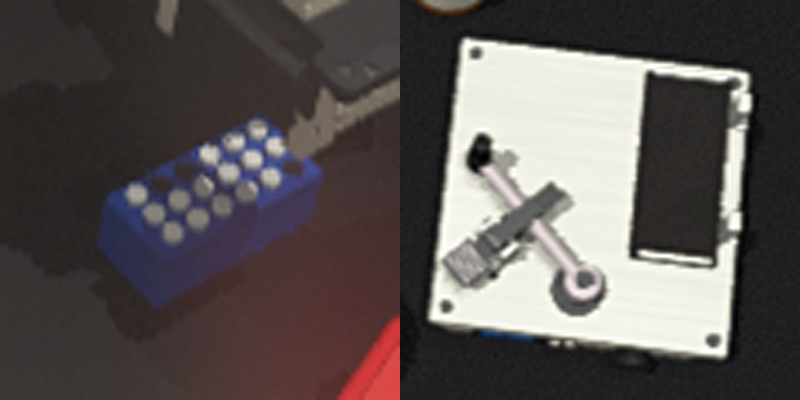

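The catch holds the arm (right crop: bar from the hub at (580,280) to the post at (483,152), passing under the nose). The fingers straddle the rack (left crop, fingers at (165,20) and (310,140)). I'll descend and grip, and re-measure the seat now that nothing covers it.

```bash
python3 -m handwheel '[[1,0,0,1,0,0,0],[1,0,0,1,0,0,0],[1,0,0,1,0,0,0],[1,0,0,1,0,0,0],[1,0,0,0.68,0,0,0]]'
python3 -m handwheel '[[-1,0,0,0,0,0,0],[-1,0,0,0,0,0,0],[-1,0,0,0,0,0,0],[-1,0,0,0,0,0,0]]'
python3 - <<'E'
from h import *
s=snapshot("top"); c=s["color"]; hsv=cv2.cvtColor(c,cv2.COLOR_RGB2HSV)
m=(hsv[...,2]<75).astype(np.uint8)*255
k=big(m,(388,203,424,266)); P=ray(s,k[:,0],.097)[:,:2]*1000
print("seat",cv2.minAreaRect(P.astype(np.float32)))
E
python3 -m handwheel '[[-1,0,0,-0.4,0,0,0],[-1,0,0,-1,0,0,0],[-1,0,0,-1,0,0,0],[-1,0,0,-1,0,0,0],[-1,0,0,-1,0,0,0]]'
python3 -m handwheel '[[-1,0,0,-1,0,0,-0.67],[-1,0,0,-1,0,0,-0.67],[-1,0,0,-1,0,0,-0.67],[-1,0,0,-1,0,0,-0.67],[-1,0,0,0,0,0,0]]'
```

```text
clock: 14.5
tool_pos: [0.4594, 0.1986, 0.192]
orientation: [-179.9, -0.0, -25.5]
force: [-0.1, 0.2, -0.0]
opening: 0.0877
gripper_force: 0.0
clock: 15.0
tool_pos: [0.4589, 0.1981, 0.1925]
orientation: [-180.0, -0.0, -25.5]
force: [-1.8, -0.9, 5.8]
opening: 0.0556
gripper_force: 30.0
seat ((601.2401123046875, -214.75738525390625), (61.28806686401367, 135.70437622070312), 80.1925048828125)
clock: 15.68
tool_pos: [0.4585, 0.198, 0.3029]
orientation: [-180.0, 0.0, -25.5]
force: [-0.6, 1.0, -3.2]
opening: 0.056
gripper_force: 30.0
clock: 16.3
tool_pos: [0.4589, 0.1983, 0.4037]
orientation: [-179.8, -0.1, -9.4]
force: [-0.5, 0.3, -3.4]
opening: 0.0557
gripper_force: 30.0
```

```bash
python3 -m handwheel '[[-1,0.52,0.953,0,0,0,0],[-1,0.52,0.953,0,0,0,0],[-1,0.52,0.953,0,0,0,0],[-1,0.52,0.953,0,0,0,0],[-1,0.52,0.953,0,0,0,0]]'|sed -n 2p
python3 -m handwheel '[[-1,0.52,0.953,0,0,0,0],[-1,0.52,0.953,0,0,0,0],[-1,0.52,0.953,0,0,0,0],[-1,0.52,0.953,0,0,0,0],[-1,0.52,0.953,0,0,0,0]]'|sed -n 2p
python3 -m handwheel '[[-1,0.52,0.953,0,0,0,0],[-1,0.52,0.953,0,0,0,0],[-1,0.52,0.953,0,0,0,0],[-1,0.52,0.953,0,0,0,0],[-1,0.52,0.953,0,0,0,0]]'|sed -n 2p
python3 -m handwheel '[[-1,0.52,0.953,0,0,0,0],[-1,0,0,1,0,0,0],[-1,0,0,1,0,0,0],[-1,0,0,0,0,0,0]]'
python3 - <<'E'
from h import *
o=get_obs();T=o["tool_pos"];y=np.radians(o["orientation"][2]);A=np.array([[np.cos(y),-np.sin(y)],[np.sin(y),np.cos(y)]])
zb=T[2]-.192
ims=[]
for n in("top","scene"):
    s=snapshot(n);c=s["color"].copy()
    for z,cc in((zb,(255,255,0)),(zb+.048,(255,0,0))):
        for q in proj(s,[[*(T[:2]+A@[.06*i,.028*j]),z] for i in(1,-1) for j in(1,-1)]): cv2.circle(c,tuple(int(round(a*8)) for a in q),5,cc,-1,shift=3)
    u,v=proj(s,[[*T[:2],zb]])[0].astype(int); ims.append(cv2.resize(c[v-60:v+60,u-60:u+60],(400,400),interpolation=cv2.INTER_CUBIC))
print(T,zb); cv2.imwrite("pics/c6.png",np.hstack(ims)[:,:,::-1])
E
```

```text
tool_pos: [0.503, 0.069, 0.4004]
tool_pos: [0.5477, -0.059, 0.4003]
tool_pos: [0.5923, -0.1871, 0.4001]
clock: 18.68
tool_pos: [0.6003, -0.2119, 0.3482]
orientation: [-180.0, 0.4, -9.5]
force: [-0.3, -0.0, -2.7]
opening: 0.0559
gripper_force: 30.0
[ 0.6003 -0.2119  0.3482] 0.15624793802564713
```

View pics/c6.png

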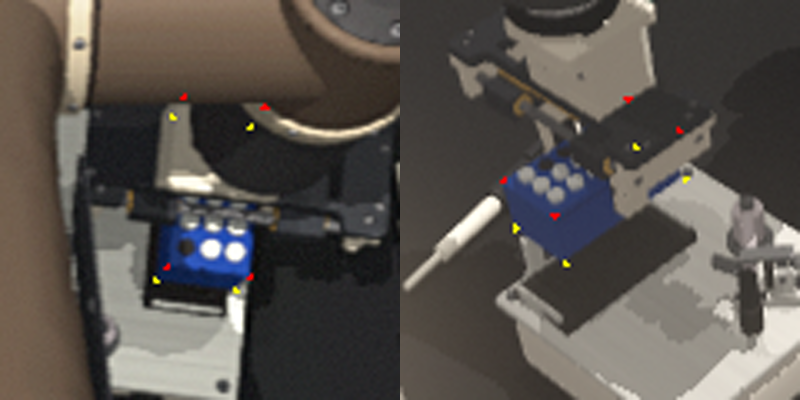

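The reprojected rack corners match the blue block in both views (scene crop (505,180), (552,216), (567,263)), so the grasp is centred within about 2 mm. Now I'll lower it.

```bash
python3 -m handwheel '[[-1,0.05,0,0.8,0,0,0],[-1,0,0,0.8,0,0,0],[-1,0,0,0.6,0,0,0],[-1,0,0,0,0,0,0]]'
python3 -m handwheel '[[-1,0,0,0.06,0,0,0],[-1,0,0,0,0,0,0]]'
python3 -m handwheel '[[-1,0,0,0.06,0,0,0],[-1,0,0,0,0,0,0]]'
```

```text
clock: 19.27
tool_pos: [0.6025, -0.2121, 0.2962]
orientation: [180.0, 0.1, -9.4]
force: [1.1, -0.6, -2.2]
opening: 0.056
gripper_force: 30.0
clock: 19.52
tool_pos: [0.6029, -0.2122, 0.296]
orientation: [-180.0, -0.1, -9.4]
force: [0.5, -0.2, -2.5]
opening: 0.0562
gripper_force: 30.0
clock: 19.77
tool_pos: [0.6027, -0.2122, 0.2938]
orientation: [-180.0, -0.0, -9.4]
force: [-0.4, -0.5, -3.6]
opening: 0.056
gripper_force: 30.0
```

```bash
python3 -m handwheel '[[-1,-0.04,0,0.08,0,0,0],[-1,0,0,0,0,0,0]]'|sed -n '2,4p'
python3 -m handwheel '[[-1,0,0,0.06,0,0,0],[-1,0,0,0,0,0,0]]'|sed -n '2,4p'
python3 -m handwheel '[[-1,0,0,0.06,0,0,0],[-1,0,0,0,0,0,0]]'|sed -n '2,4p'
```

```text
tool_pos: [0.6015, -0.212, 0.2914]
orientation: [-180.0, 0.0, -9.4]
force: [0.9, -0.3, -3.1]
tool_pos: [0.6017, -0.212, 0.29]
orientation: [-180.0, 0.0, -9.4]
force: [-0.0, -0.4, -3.0]
tool_pos: [0.6018, -0.212, 0.2895]
orientation: [180.0, -0.0, -9.4]
force: [-2.8, 1.1, 4.6]
```

Contact came at the expected height (0.2895 against 0.289), so the rack is down on the seat. I'll release it and rise.

```bash
python3 -m handwheel '[[1,0,0,0,0,0,0],[1,0,0,0,0,0,0],[1,0,0,0,0,0,0],[1,0,0,0,0,0,0]]'
python3 -m handwheel '[[1,0,0,-0.4,0,0,0],[1,0,0,-1,0,0,0],[1,0,0,-1,0,0,0],[1,0,0,-1,0,0,0],[1,0,0,-1,0,0,0]]'
python3 -m handwheel '[[-1,-0.95,-0.5,0,0,0,0],[-1,-0.95,-0.5,0,0,0,0],[-1,-0.95,-0.5,0,0,0,0],[-1,-0.95,-0.5,0,0,0,0],[-1,-0.95,-0.5,0,0,0,0]]'
python3 - <<'E'
from h import *
s=snapshot("scene");t=snapshot("top");c=s["color"].copy();d=t["color"].copy();y=np.radians(-9.5);A=np.array([[np.cos(y),-np.sin(y)],[np.sin(y),np.cos(y)]])
C=np.array([.6012,-.2148])
for im,ss in((c,s),(d,t)):
    for q in proj(ss,[[*(C+A@[.06*i,.003+.028*j]),.145] for i in(1,-1) for j in(1,-1)]): cv2.circle(im,tuple(int(round(a*8)) for a in q),5,(255,0,0),-1,shift=3)
cv2.imwrite("pics/c7.png",np.hstack([cv2.resize(c[160:290,200:330],(400,400),interpolation=cv2.INTER_CUBIC),cv2.resize(d[185:300,325:440],(400,400),interpolation=cv2.INTER_CUBIC)])[:,:,::-1])
E
```

```text
clock: 21.02
tool_pos: [0.6017, -0.2121, 0.2886]
orientation: [180.0, 0.0, -9.4]
force: [0.2, 0.5, -0.2]
opening: 0.0864
gripper_force: 0.0
clock: 21.65
tool_pos: [0.6016, -0.2121, 0.4004]
orientation: [180.0, -0.0, -9.4]
force: [0.8, 0.8, -0.3]
opening: 0.0876
gripper_force: 0.0
clock: 22.28
tool_pos: [0.4941, -0.1305, 0.3995]
orientation: [-180.0, -0.1, -9.4]
force: [-0.2, -0.5, 0.6]
opening: 0.0433
gripper_force: 0.0
```

View pics/c7.png

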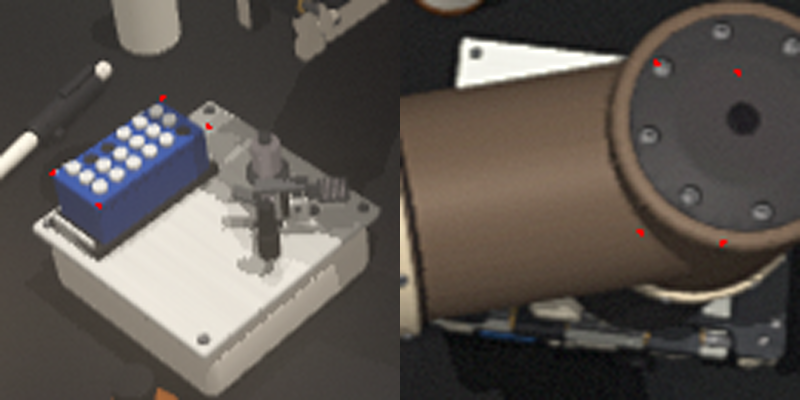

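The rack stands level between the lips. Its top corners match the prediction within about 2 mm (left crop (57,175), (100,206), (205,126)), and the arm is still caught. Next is the thumb pad, near (0.534,-0.058).

```bash
python3 -m handwheel '[[-1,0.275,-0.78,0,0,0,0],[-1,0.275,-0.78,0,0,0,0],[-1,0.275,-0.78,0,0,0,0],[-1,0.275,-0.78,0,0,0,0]]'|sed -n 2p
python3 -m handwheel '[[-1,0,0,0,0,0,0.91],[-1,0,0,0,0,0,0.91],[-1,0,0,0,0,0,0.91],[-1,0,0,0,0,0,0.91]]'|sed -n 2p
python3 -m handwheel '[[-1,0,0,0,0,0,0.91],[-1,0,0,0,0,0,0.91],[-1,0,0,0,0,0,0.91],[-1,0,0,0,0,0,0.91],[-1,0,0,0,0,0,0]]'
python3 -m handwheel '[[-1,0,0,0.9,0,0,0],[-1,0,0,0.9,0,0,0],[-1,0,0,0.9,0,0,0],[-1,0,0,0.7,0,0,0],[-1,0,0,0,0,0,0]]'
python3 - <<'E'
from h import *
s=snapshot("scene");c=s["color"]
cv2.imwrite("pics/c8.png",cv2.resize(c[160:280,220:340],(500,500),interpolation=cv2.INTER_CUBIC)[:,:,::-1])
E
```

```text
tool_pos: [0.5358, -0.057, 0.3983]
tool_pos: [0.5354, -0.0576, 0.3984]
clock: 24.0
tool_pos: [0.5353, -0.0578, 0.3984]
orientation: [180.0, 0.0, -53.1]
force: [0.3, -0.8, -1.1]
opening: 0.0008
gripper_force: 0.0
clock: 24.62
tool_pos: [0.5346, -0.0582, 0.3123]
orientation: [179.8, 0.1, -53.0]
force: [0.8, -0.4, -0.1]
opening: 0.0
gripper_force: 0.0
```

View pics/c8.png

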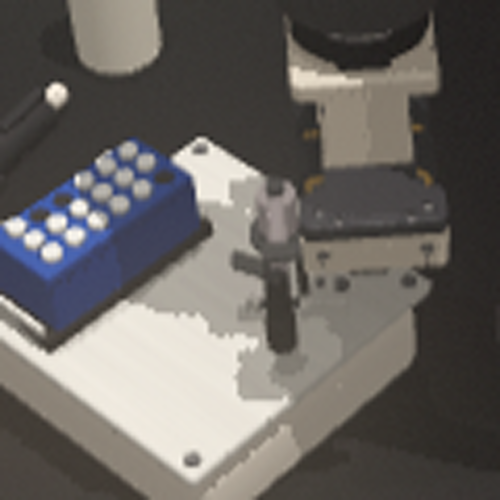

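The gripper is over the pad, with its body clear of the post at (283,290). I'll press in small steps.

```bash
python3 -m handwheel '[[-1,0,0,0.16,0,0,0],[-1,0,0,0.16,0,0,0],[-1,0,0,0,0,0,0]]'|sed -n '2,4p'
python3 -m handwheel '[[-1,0,0,0.12,0,0,0],[-1,0,0,0,0,0,0]]'|sed -n '2,4p'
python3 -m handwheel '[[-1,0,0,0.12,0,0,0],[-1,0,0,0,0,0,0]]'|sed -n '2,4p'
python3 -m handwheel '[[-1,0,0,0.08,0,0,0],[-1,0,0,0,0,0,0]]'|sed -n '2,4p'
```

```text
tool_pos: [0.5347, -0.0585, 0.3056]
orientation: [180.0, 0.0, -53.1]
force: [0.2, -0.3, -0.3]
tool_pos: [0.5347, -0.0585, 0.3025]
orientation: [180.0, 0.0, -53.1]
force: [-0.3, -0.5, -0.1]
tool_pos: [0.5348, -0.0584, 0.3005]
orientation: [-180.0, -0.0, -53.1]
force: [-2.7, 2.1, 7.4]
tool_pos: [0.5348, -0.0583, 0.2989]
orientation: [-179.9, -0.0, -53.1]
force: [-4.5, 2.0, 11.2]
```

```bash
for i in 1; do python3 -m handwheel '[[-1,0,0,0.08,0,0,0],[-1,0,0,0,0,0,0]]'|sed -n '2,4p'
python3 -m handwheel '[[-1,0,0,0.08,0,0,0],[-1,0,0,0,0,0,0]]'|sed -n '2,4p'; done
```

```text
tool_pos: [0.5348, -0.0583, 0.2959]
orientation: [-180.0, -0.0, -53.1]
force: [0.6, 1.0, 0.9]
tool_pos: [0.535, -0.0585, 0.2938]
orientation: [-180.0, -0.0, -53.1]
force: [-1.3, 1.4, 4.9]
```

```bash
python3 -m handwheel '[[-1,0,0,0.08,0,0,0],[-1,0,0,0.04,0,0,0],[-1,0,0,0,0,0,0]]'|sed -n '2,4p'
python3 - <<'E'
from h import *
s=snapshot("scene");c=s["color"]
cv2.imwrite("pics/c9.png",cv2.resize(c[160:280,220:340],(500,500),interpolation=cv2.INTER_CUBIC)[:,:,::-1])
E
```

```text
tool_pos: [0.5351, -0.0586, 0.2917]
orientation: [-180.0, -0.1, -53.1]
force: [-3.2, 0.6, 10.5]
```

View pics/c9.png

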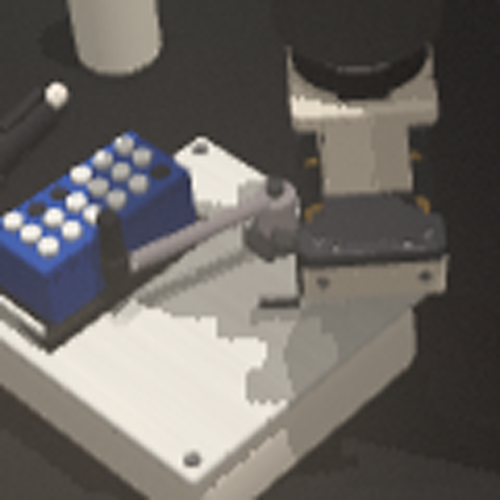

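The arm has snapped in: the post at (110,240) presses on the rack, which has moved back slightly. I'll rise clear and check the rack's place.

```bash
python3 -m handwheel '[[-1,0,0,-0.3,0,0,0],[-1,0,0,-1,0,0,0],[-1,0,0,-1,0,0,0],[-1,0,0,-1,0,0,0],[-1,0,0,-1,0,0,0]]'|sed -n '2,4p'
python3 -m handwheel '[[-1,-0.9,0.5,0,0,0,0],[-1,-0.9,0.5,0,0,0,0],[-1,-0.9,0.5,0,0,0,0],[-1,-0.9,0.5,0,0,0,0],[-1,-0.9,0.5,0,0,0,0]]'|sed -n '2,4p'
python3 -m handwheel '[[-1,-0.9,0.5,0,0,0,0],[-1,-0.9,0.5,0,0,0,0],[-1,-0.9,0.5,0,0,0,0],[-1,-0.9,0.5,0,0,0,0],[-1,0,0,0,0,0,0]]'
python3 - <<'E'
from h import *
y=np.radians(-9.5);A=np.array([[np.cos(y),-np.sin(y)],[np.sin(y),np.cos(y)]]);C=np.array([.6012,-.2148]);ims=[]
for n,(u,v) in(("scene",(205,160)),("top",(325,185))):
    s=snapshot(n);c=s["color"].copy()
    for q in proj(s,[[*(C+A@[.06*i,-.002+.028*j]),.145] for i in(1,-1) for j in(1,-1)]): cv2.circle(c,tuple(int(round(a*8)) for a in q),5,(255,0,0),-1,shift=3)
    ims.append(cv2.resize(c[v:v+115,u:u+115],(400,400),interpolation=cv2.INTER_CUBIC))
cv2.imwrite("pics/c10.png",np.hstack(ims)[:,:,::-1])
E
```

```text
tool_pos: [0.5345, -0.0586, 0.3986]
orientation: [180.0, 0.0, -53.1]
force: [0.4, 1.1, 0.4]
tool_pos: [0.4163, -0.0059, 0.3977]
orientation: [179.9, 0.0, -53.1]
force: [-0.1, 0.6, 0.5]
clock: 28.6
tool_pos: [0.322, 0.036, 0.3981]
orientation: [-179.9, 0.0, -53.0]
force: [-0.5, -0.3, -0.1]
opening: 0.0007
gripper_force: 0.0
```

View pics/c10.png

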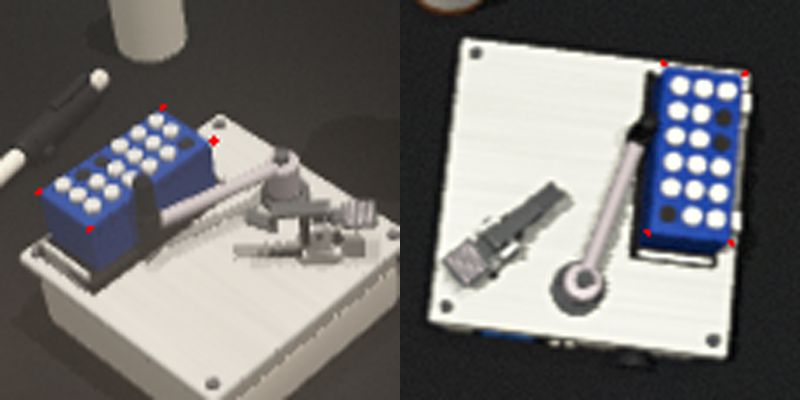

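The rack's corners lie within about 2 mm of the clamped position (right crop, (663,65) to (735,245)). It is against both stops with the arm on it, the rocker is up and the robot is clear. I'm handing the job in.

```bash
python3 -c "
from plant import *
print(close_job())"
```

```text
the job is handed in; nothing more can be done
None
```

The rack is clamped level on the shaker seat against both side stops, with the arm snapped in, the catch rocker back up and the robot clear; I handed the job in at about 29 s, but the hand-in returned no verdict.

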